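Sweep the wood offcuts into the dustpan

TASK

Clear the cutting mat: with the fingertips, gently sweep the three wood offcuts along the surface into the blue dustpan, each one right past the sloping lip so that it lies flat on the pan's flat floor. Only push them: do not pinch, lift or tip them. Leave the paint tin, tape, sanding block, plane and glue bottle where they are.

Things in the scene. Friction and masses are not known exactly. Their poses are not given: they have to be found in the camera images.
- dustpan: Blue dustpan fixed to the bench, 240 (x) x 200 (y) mm; origin under its centre at bench level. Open mouth to its -y. Lip: ramp from bench level at y -100 to 3 mm at y -70 mm; then a flat floor 3 mm above the bench to the back wall (y 100). Side walls (y -70 to 100) and back wall 4 mm thick, 35 mm high. Handle 32 mm wide, behind, to y 228.
- offcut_ply: Offcut of plywood, a pale block 45 x 40 x 18 mm, about 21 g, loose. It lies flat; its origin is the centre of its underside, z up, x along its length.
- offcut_batten: Offcut of yellowish pine batten, 52 x 24 x 20 mm, about 14 g, loose. It lies flat; its origin is the centre of its underside, z up, x along its length.
- offcut_beech: Offcut of pinkish beech, a block 36 x 30 x 24 mm, about 18 g, loose. It lies flat; its origin is the centre of its underside, z up, x along its length.
- tin: Bystander among the offcuts: small red paint tin, 40 mm across, 38 mm high, standing loose. Origin: centre of its underside.
- tape: Bystander: roll of yellow tape lying flat, 80 mm across, 25 mm high, with a 52 mm hole, loose. Origin: centre of its underside.
- sander: Bystander: cork sanding block, 51 mm (its x) by 91 mm (its y), 26 mm high, loose. Origin: centre of its underside.
- plane: Bystander: small black hand plane, 42 mm (its x) by 110 mm (its y), 40 mm high, loose. Origin: centre of its underside.
- glue: Bystander: white glue bottle with a red label and orange cap, 58 mm across, 145 mm high, standing loose. Origin: centre of its underside.

How it is judged:
At the end, for the whole second after the job is handed in: All three offcuts lie still and flat (tilted under 0.2 rad, underside no higher than 12 mm) between the dustpan's walls with their centres at least 10 mm past the start of the flat floor, and every bystander is within 20 mm of where it started (y of offcut_ply in the frame of dustpan between -0.06 and 0.1 m and x of offcut_ply in the frame of dustpan between -0.116 and 0.116 m and height (world z) of each of offcut_ply, offcut_batten, offcut_beech below 0.012 m and angle between each of offcut_ply, offcut_batten, offcut_beech's own z axis and vertical below 0.2 rad and linear speed of each of offcut_ply, offcut_batten, offcut_beech below 0.02 m/s and y of offcut_batten in the frame of dustpan between -0.06 and 0.1 m and x of offcut_batten in the frame of dustpan between -0.116 and 0.116 m and y of offcut_beech in the frame of dustpan between -0.06 and 0.1 m and x of offcut_beech in the frame of dustpan between -0.116 and 0.116 m and distance of each of tin, tape, sander, plane, glue from where it was at the start of the episode below 0.02 m); the robot touches nothing.
It fails at once if an offcut is lifted or tipped up (its underside's centre more than 20 mm above the bench) (height (world z) of any of offcut_ply, offcut_batten, offcut_beech above 0.02 m).
It fails at once if an offcut is pinched or pressed hard (over 15 N from the fingers) (contact force between the fingers and offcut_ply above 15 N or contact force between the fingers and offcut_batten above 15 N or contact force between the fingers and offcut_beech above 15 N).
It fails at once if a bystander is moved more than 20 mm (distance of any of tin, tape, sander, plane, glue from where it was at the start of the episode above 0.02 m).
It also fails if it takes over 72 s, if anything falls off the work surface, if the arm or the gripper's body presses on something with over 40 N, if the wrist force passes 120 N, or if a joint passes its speed limit or range.

ROBOT

A 7-joint arm with a two-finger parallel gripper is mounted at the origin on the work surface. World frame = base frame: x ahead of the robot, y to its left, z up, the work surface at z = 0. Lengths are in m, angles in rad, forces in N, time in s.
With the tool pointing down it reaches from about 0.4 to 0.85 m from the base axis. Payload 4.5 kg.
Tool frame: the origin (TCP) lies midway between the tips of the shut fingers; the grasp point (between the pads) lies 19 mm behind it; z points along the fingers, y is the line along which they close (so a half turn about z gives the same grasp; the last joint's range is limited). The gripper opens to 88 mm and grips with 3 to 60 N. Pads are 18 mm wide; open, the fingers measure 123 mm over their backs; the gripper's body (75 mm by 187 mm) begins 45 mm behind the grasp point.
Start: joints at [1.313, 0.689, -0.195, 1.565, 0.157, 0.902, -0.215], TCP at [0.18, -0.599, 0.239] pointing down, gripper open.
Joint ranges: [-3.01, 3.01], [-0.46, 2.08], [-1.47, 1.51], [0.13, 2.56], [-1, 4.14], [0.04, 2.09], [-2.66, 2.66]. Speed limits (rad/s): [2.57, 2.57, 3.14, 3.14, 3.14, 3.14, 3.14].

INTERFACE

Orientations are given as a unit quaternion [x, y, z, w].
In Python, from plant import r gives the robot as it stands.
- The arm moves only by the tool carry_out, never from a script. Its argument "plan" is a list of rows, each an object with "rot": the turn, a rotation vector about the tool's x, y, z in rad, a list of three; "xyz": the shift along the tool's x, y, z in m, a list of three; "grip": the closure in counts, from 0 (fully open) to 255 (shut). In form: [{"rot": [wx, wy, wz], "xyz": [dx, dy, dz], "grip": grip}, ...]. A call has 1 to 8 rows; each row is the pose to reach, as a shift and turn from the pose commanded when the call began, along the tool's axes at that moment; what a row does not reach only later rows make up. A row lasts 1/12 s, in which the tool goes at most 41.7 mm and 7.16 degrees, less where a joint would pass 70% of its speed; a pose out of reach is approached as far as the arm can. A call with a gripper value outside its range is refused whole. The fingers move at their own pace and stop on an object; "squeeze" is the grip in N (left out, the last holds). Time passes only in rows, so rows that repeat a pose let the fingers close. It gives the time, the measured TCP pose, the force, the opening and the grip force at its end, in the units of the state.
- r.get_state(): the state, without advancing time (a new reading comes with each control period).
- r.snapshot(name): name is "side" or "top"; returns the picture (384x512x3 uint8, red, green, blue); there is no depth.
- r.camera_params(name): a dict with "fx", "fy", "cx", "cy" (pixels), "position" and "attitude" of the camera in the world. Camera axes: x right, y down, z forward; pixel columns grow to the right and rows downward; lengths in m; the calibration is good to about 2 mm. A picture is of the moment at which its call begins. camera_params takes no time and is no camera call.
- r.finish_job(): hands the job in; it is judged then, once.
The state is a dict: "clock": time; "q": joint angles; "qd": joint speeds; "joint_torque": joint torques, N m; "tool_pos": TCP position; "eef_rot": TCP orientation; "contact_force": force on the tool from outside, world axes, zero at the start; "moment": the same for the moment, N m; "opening": opening from 0.0 (shut) to 1.0 (fully open); "finger_force": force on a finger pad.
Only numpy, scipy, OpenCV 4.12 (cv2) and the standard library are available. Lean on these libraries where they do the work, as an engineer would, in place of code of your own. Each camera call takes 0.05 s, during which the arm holds its last target. There are 200 camera calls.

## Working session

There is one attempt and no reset: what is moved stays moved. The work goes in short steps, Python scripts to look and compute and a tool call to move; the robot and the scene stay as the last step left them, time stands still between calls to the robot, and variables do not carry over. Pictures are saved under pics/ and viewed, at most 10 in all, crops included, and the job is handed in when it is done.

Besides the shell and the picture viewer there is one more tool, called after "Emit:" by a JSON object that holds its "api" and its "payload". carry_out: Moves the arm, as the interface text tells. Its arguments: {"type":"object","properties":{"plan":{"type":"array"},"squeeze":{"type":"number"}},"required":["plan"]}

```bash
ls; mkdir -p pics; python3 - <<'E'
from plant import r
import cv2
for n in("top","side"):
    cv2.imwrite(f"pics/{n}0.png",r.snapshot(n)[:,:,::-1]); print(r.camera_params(n))
s=r.get_state();print(s)
E
```

```text
pics
{'fx': 352.012019921412, 'fy': 352.012019921412, 'cx': 253.85503289932961, 'cy': 194.5917289245735, 'position': array([ 0.55014808, -0.07973814,  0.80095246]), 'attitude': array([ 0.71546333, -0.69855831,  0.00860807, -0.00737711])}
{'fx': 356.8068138189893, 'fy': 356.8068138189893, 'cx': 256.7340685835987, 'cy': 190.87382230943152, 'position': array([ 0.30938574, -0.71059667,  0.5257823 ]), 'attitude': array([ 0.87309029, -0.18005178,  0.086198  , -0.44481975])}
{'clock': 0.1, 'q': array([ 1.31277847,  0.68992321, -0.19451043,  1.56621157,  0.15730281,
        0.9025221 , -0.21512323]), 'qd': array([-9.20667767e-04, -9.54370739e-04,  6.24350323e-04, -2.59732161e-03,
        9.82432019e-04,  3.90923818e-04, -7.98663860e-05]), 'joint_torque': array([-3.29726259e-03, -5.28493631e+01, -1.27157897e+00, -1.53836507e+01,
       -5.25848719e-02,  1.94831424e-03,  8.02779846e-05]), 'tool_pos': array([ 0.17959795, -0.59805108,  0.23798317]), 'eef_rot': array([ 9.89370627e-01,  1.45413417e-01, -1.85648428e-04, -8.15977381e-04]), 'contact_force': array([-0.42405904,  0.7171862 , -0.80356369]), 'moment': array([-0.01090134, -0.03829369,  0.00467358]), 'finger_force': 0.0, 'opening': 1.0014410832459006}
```

View pics/top0.png

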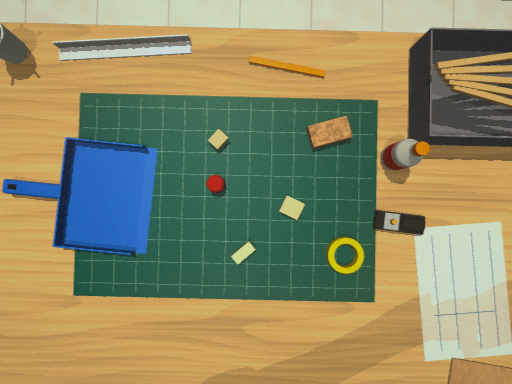

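View pics/side0.png

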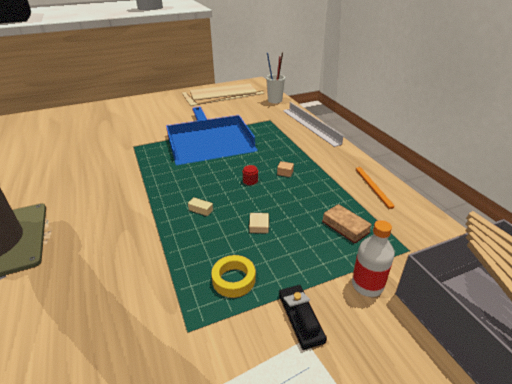

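The top view shows the pan at left (mouth at col ~157, facing right), beech (219,140), tin (216,183), batten (243,253) and ply (292,207). In the side view the same things are at (286,170), (250,176), (200,208) and (259,223).

```bash
cat > h.py <<'E'
from plant import r
import cv2, numpy as np
from scipy.spatial.transform import Rotation as R
def ray(n,uv):
    c=r.camera_params(n); uv=np.atleast_2d(uv).astype(float)
    d=np.c_[(uv[:,0]-c['cx'])/c['fx'],(uv[:,1]-c['cy'])/c['fy'],np.ones(len(uv))]
    return c['position'],R.from_quat(c['attitude']).apply(d)
def plane(n,uv,z):
    p,d=ray(n,uv); return (p+d*((z-p[2])/d[:,2])[:,None])[:,:2]
def tri(a,b):
    p,d=ray('top',a);q,e=ray('side',b);d=d[0];e=e[0]
    s=np.linalg.lstsq(np.c_[d,-e],q-p,rcond=None)[0]
    x=p+d*s[0];y=q+e*s[1]; return (x+y)/2,np.linalg.norm(x-y)
def blobs(im,lo,hi,amin=60):
    h=cv2.cvtColor(im,cv2.COLOR_RGB2HSV); m=cv2.inRange(h,np.array(lo),np.array(hi))
    cs,_=cv2.findContours(m,cv2.RETR_EXTERNAL,cv2.CHAIN_APPROX_NONE)
    return [c for c in cs if cv2.contourArea(c)>amin]
def cen(c):
    m=cv2.moments(c);return np.array([m['m10']/m['m00'],m['m01']/m['m00']])
WOOD=((8,40,110),(32,200,255)); RED=((0,150,60),(6,255,255)); BLUE=((100,120,40),(130,255,255)); 
E
python3 - <<'E'
from h import *
T=r.snapshot('top');S=r.snapshot('side')
for n,im in(('top',T),('side',S)):
  for k,c in (('wood',WOOD),('red',RED),('blue',BLUE)):
    for b in blobs(im,*c):
        u=cen(b)
        if cv2.contourArea(b)<(2000 if k!='blue' else 1e5): print(n,k,u.round(1),cv2.contourArea(b),np.round(cv2.minAreaRect(b),1) if 0 else cv2.minAreaRect(b))
b=max(blobs(T,*BLUE),key=cv2.contourArea)
print(cv2.approxPolyDP(b,4,True)[:,0].tolist())
b=max(blobs(S,*BLUE),key=cv2.contourArea)
print(cv2.approxPolyDP(b,4,True)[:,0].tolist())
E
```

```text
top wood [448.3 327.6] 353.0 ((448.2786865234375, 327.5655822753906), (25.621614456176758, 15.481610298156738), 84.80557250976562)
top wood [488.4 330.1] 483.5 ((488.5152587890625, 330.21319580078125), (36.97721862792969, 15.674351692199707), 85.91438293457031)
top wood [446.8 307. ] 161.5 ((446.483642578125, 306.3197021484375), (14.123574256896973, 15.210004806518555), 84.80557250976562)
top wood [466.8 305.4] 219.0 ((466.2049560546875, 304.25408935546875), (15.210004806518555, 19.55571937561035), 84.80557250976562)
top wood [486.2 301.6] 211.0 ((485.748291015625, 298.97930908203125), (22.837507247924805, 15.280369758605957), 85.2363510131836)
top wood [291.5 207.4] 322.5 ((291.6027526855469, 207.27395629882812), (20.690147399902344, 17.710765838623047), 24.443954467773438)
top wood [217.5 138.6] 200.5 ((217.75, 138.75001525878906), (13.435027122497559, 15.55634880065918), 45.0)
top wood [329.8 130.8] 851.0 ((329.8524475097656, 130.8089599609375), (22.283443450927734, 40.890113830566406), 74.93151092529297)
top wood [477.9  76.2] 1947.5 ((474.0, 78.5), (53.0, 74.0), 90.0)
top red [215.2 183.3] 226.5 ((215.5, 183.5), (17.0, 17.0), 90.0)
top red [389.2 158.3] 172.5 ((390.9319763183594, 157.62399291992188), (25.799999237060547, 16.0), 73.73979187011719)
top blue [100.  195.9] 10784.5 ((77.18663024902344, 193.5914306640625), (149.572509765625, 111.14957427978516), 6.115503787994385)
side red [369.1 277.5] 582.0 ((368.91815185546875, 276.1619567871094), (34.89817428588867, 25.651649475097656), 17.35402488708496)
side red [250.  174.6] 227.0 ((250.0, 174.5), (19.0, 14.0), 90.0)
side blue [209.7 138.6] 3153.5 ((210.77914428710938, 131.9525146484375), (53.19239807128906, 85.40987396240234), 80.34010314941406)
[[4, 180], [4, 192], [58, 199], [53, 246], [145, 253], [156, 148], [66, 138], [58, 185]]
[[167, 126], [176, 164], [257, 150], [254, 135], [238, 116], [207, 120], [199, 107], [193, 108], [196, 122]]
```

```bash
cat >> h.py <<'E'
def objs(im,amin=70):
    h=cv2.cvtColor(im,cv2.COLOR_RGB2HSV)
    g=cv2.inRange(h,np.array((60,40,15)),np.array((98,255,255)))
    c=max(cv2.findContours(cv2.morphologyEx(g,cv2.MORPH_CLOSE,np.ones((5,5))),0,1)[0],key=cv2.contourArea)
    hull=cv2.drawContours(np.zeros_like(g),[cv2.convexHull(c)],-1,255,-1)
    w=cv2.inRange(h,np.array((5,30,100)),np.array((40,220,255)))
    m=cv2.morphologyEx(w&hull,cv2.MORPH_OPEN,np.ones((3,3)))
    return [c for c in cv2.findContours(m,0,1)[0] if amin<cv2.contourArea(c)<700]
E
python3 - <<'E'
from h import *
T=r.snapshot('top');S=r.snapshot('side')
A={};
for n,im in(('top',T),('side',S)):
    for b in objs(im):
        print(n,cen(b).round(1),cv2.contourArea(b),[np.round(x,1) for x in cv2.minAreaRect(b)]); A.setdefault(n,[]).append(cen(b))
print('tin',tri(cen([b for b in blobs(T,*RED) if cen(b)[0]<300][0]),cen([b for b in blobs(S,*RED) if cen(b)[0]<300][0])))
for a in A['top']:
    for b in A['side']:
        x,e=tri(a,b)
        if e<.012: print(a.round(),b.round(),x.round(4),round(e,4))
print('lip',plane('top',[(145,253),(156,148)],0.0),plane('side',[(176,164),(257,150)],0.0))
print('walltop',plane('top',[(53,246),(66,138)],0.035),plane('side',[(167,126),(238,116)],.035))
E
```

```text
top [243.  252.3] 236.0 [array([242.9, 252.3]), array([11.1, 23.8]), np.float64(50.2)]
top [291.7 207.3] 358.5 [array([291.7, 207.1]), array([21. , 18.3]), np.float64(26.6)]
top [217.7 138.6] 202.0 [array([217.8, 138.5]), array([13.7, 16.6]), np.float64(41.6)]
side [258.8 222.4] 342.0 [array([258.5, 222.5]), array([19., 19.]), np.float64(90.0)]
side [200.  205.9] 284.5 [array([200., 206.]), array([25.3, 13.7]), np.float64(15.9)]
side [284.9 168.2] 175.0 [array([284.8, 168.2]), array([15.1, 13.6]), np.float64(9.5)]
tin (array([0.59047618, 0.00618037, 0.01661557]), np.float64(0.0012690417621258868))
[243. 252.] [200. 206.] [ 0.4379 -0.0596  0.0098] 0.0009
[292. 207.] [259. 222.] [ 0.5409 -0.1663  0.0086] 0.0015
[218. 139.] [285. 168.] [0.6909 0.0039 0.0117] 0.0026
lip [[0.43001953 0.1625213 ]
 [0.66922635 0.14481478]] [[0.42961559 0.16321798]
 [0.66769572 0.14354861]]
walltop [[0.44567604 0.35157336]
 [0.68115573 0.33188147]] [[0.44595685 0.3400002 ]
 [0.6747982  0.31851835]]
```

```bash
cat >> h.py <<'E'
C=np.array([.557,.2534]); EX=np.array([.9973,-.0739]); EY=np.array([.0739,.9973])
def uv(p): d=np.asarray(p)[:2]-C; return np.array([d@EX,d@EY]).round(4)
def go(x,y,z,deg):
    "shift and turn in tool axes to tool pointing down with tool x at world heading deg"
    s=r.get_state(); q=R.from_quat(s['eef_rot']); a=np.radians(deg)
    t=R.from_matrix(np.array([[np.cos(a),np.sin(a),0],[np.sin(a),-np.cos(a),0],[0,0,-1]]))
    print('t',round(s['clock'],2),'rot',(q.inv()*t).as_rotvec().round(3),'xyz',q.inv().apply(np.array([x,y,z])-s['tool_pos']).round(4),'f',s['contact_force'].round(1))
E
python3 -c "
from h import *
go(.426,-.109,.12,76.6); print(r.get_state()['q'].round(2))"
```

```text
t 0.3 rot [-1.000e-03 -0.000e+00 -1.045e+00] xyz [ 0.3767 -0.3978  0.1187] f [0.4 0.2 0.1]
[ 1.31  0.69 -0.19  1.57  0.16  0.9  -0.22]
```

Emit:
{"api": "carry_out", "payload": {"plan": [{"rot": [0,0,-1.045],"xyz": [0.377,-0.398,0.08],"grip": 220},{"rot": [0,0,-1.045],"xyz": [0.377,-0.398,0.08],"grip": 220},{"rot": [0,0,-1.045],"xyz": [0.377,-0.398,0.08],"grip": 220},{"rot": [0,0,-1.045],"xyz": [0.377,-0.398,0.08],"grip": 220},{"rot": [0,0,-1.045],"xyz": [0.377,-0.398,0.08],"grip": 220},{"rot": [0,0,-1.045],"xyz": [0.377,-0.398,0.08],"grip": 220},{"rot": [0,0,-1.045],"xyz": [0.377,-0.398,0.08],"grip": 220},{"rot": [0,0,-1.045],"xyz": [0.377,-0.398,0.08],"grip": 220}]}}

```text
clock: 0.97
tool_pos: [0.3288, -0.3025, 0.1906]
eef_rot: [0.797, 0.604, 0.0, 0.0]
contact_force: [1.2, -0.7, -1.0]
opening: 0.418
finger_force: 0.0
```

```bash
python3 -c "
from h import *
go(.426,-.109,.10,76.6); s=r.get_state();print(s['q'].round(2),s['tool_pos'].round(3),s['opening'])"
```

```text
t 0.97 rot [ 0.001  0.    -0.04 ] xyz [0.2125 0.0413 0.0906] f [ 1.2 -0.7 -1. ]
[ 0.9   0.57 -0.4   2.13  0.44  0.52 -0.1 ] [ 0.329 -0.302  0.191] 0.417890238533714
```

Emit:
{"api": "carry_out", "payload": {"plan": [{"rot": [0,0,-0.04],"xyz": [0.21,0.041,0.09],"grip": 220},{"rot": [0,0,-0.04],"xyz": [0.21,0.041,0.09],"grip": 220},{"rot": [0,0,-0.04],"xyz": [0.21,0.041,0.09],"grip": 220},{"rot": [0,0,-0.04],"xyz": [0.21,0.041,0.09],"grip": 220},{"rot": [0,0,-0.04],"xyz": [0.21,0.041,0.09],"grip": 220},{"rot": [0,0,-0.04],"xyz": [0.21,0.041,0.09],"grip": 220},{"rot": [0,0,-0.04],"xyz": [0.21,0.041,0.09],"grip": 220},{"rot": [0,0,-0.04],"xyz": [0.21,0.041,0.09],"grip": 220}]}}

```text
clock: 1.63
tool_pos: [0.426, -0.1119, 0.1001]
eef_rot: [0.785, 0.619, -0.0, -0.0]
contact_force: [-0.4, -0.8, -0.1]
opening: 0.134
finger_force: 0.0
```

```bash
python3 -c "
from h import *
go(.426,-.109,.01,76.6); s=r.get_state();print(s['q'].round(2),s['tool_pos'].round(3),s['opening'])"
```

```text
t 1.63 rot [-0.001 -0.    -0.001] xyz [ 0.0029 -0.0006  0.0901] f [-0.4 -0.8 -0.1]
[ 0.25  0.73 -0.15  2.23  0.49  0.22 -0.59] [ 0.426 -0.112  0.1  ] 0.13385436160720218
```

Emit:
{"api": "carry_out", "payload": {"plan": [{"rot": [0,0,0],"xyz": [0.002,0,0.035],"grip": 220},{"rot": [0,0,0],"xyz": [0.002,0,0.07],"grip": 220},{"rot": [0,0,0],"xyz": [0.002,0,0.09],"grip": 220},{"rot": [0,0,0],"xyz": [0.01,0,0.09],"grip": 220},{"rot": [0,0,0],"xyz": [0.018,0,0.09],"grip": 220},{"rot": [0,0,0],"xyz": [0.026,0,0.09],"grip": 220},{"rot": [0,0,0],"xyz": [0.036,0,0.09],"grip": 220},{"rot": [0,0,0],"xyz": [0.046,0,0.09],"grip": 220}]}}

```text
clock: 2.3
tool_pos: [0.4362, -0.0729, 0.0107]
eef_rot: [0.788, 0.615, -0.001, 0.002]
contact_force: [0.4, -1.0, -0.9]
opening: 0.137
finger_force: 0.1
```

Emit:
{"api": "carry_out", "payload": {"plan": [{"rot": [0,0,0],"xyz": [0.01,0,0],"grip": 220},{"rot": [0,0,0],"xyz": [0.02,0,0],"grip": 220},{"rot": [0,0,0],"xyz": [0.03,0,0],"grip": 220},{"rot": [0,0,0],"xyz": [0.04,0,0],"grip": 220},{"rot": [0,0,0],"xyz": [0.05,0,0],"grip": 220},{"rot": [0,0,0],"xyz": [0.06,0,0],"grip": 220},{"rot": [0,0,0],"xyz": [0.07,0,0],"grip": 220},{"rot": [0,0,0],"xyz": [0.08,0,0],"grip": 220}]}}

```text
clock: 2.97
tool_pos: [0.4555, 0.0099, 0.0107]
eef_rot: [0.786, 0.618, -0.0, 0.0]
contact_force: [0.1, 0.4, -0.4]
opening: 0.138
finger_force: 0.1
```

```bash
python3 - <<'E'
from h import *
S=r.snapshot('side'); cv2.imwrite('pics/s1.png',cv2.resize(S[90:330,100:420],None,fx=2,fy=2)[:,:,::-1])
s=r.get_state();print(s['tool_pos'].round(4),uv(s['tool_pos']),s['contact_force'].round(1))
for b in objs(S): print(cen(b).round(),uv(plane('side',cen(b),.01)[0]))
E
```

```text
[0.4563 0.0129 0.0108] [-0.0827 -0.2473] [0.8 2.5 0.1]
[259. 222.] [ 0.0136 -0.4212]
[285. 168.] [ 0.151  -0.2371]
```

View pics/s1.png

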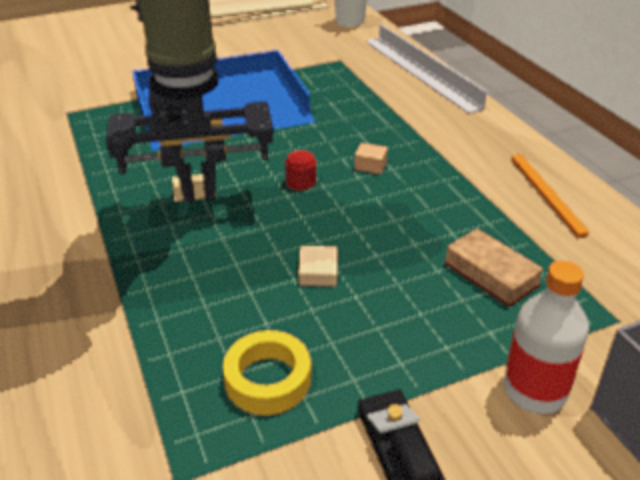

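The crop shows the batten square in front of both fingers (about (190,187) in the crop), with everything else in place. I'll continue the push.

Emit:
{"api": "carry_out", "payload": {"plan": [{"rot": [0,0,0],"xyz": [0.012,0,0],"grip": 220},{"rot": [0,0,0],"xyz": [0.024,0,0],"grip": 220},{"rot": [0,0,0],"xyz": [0.036,0,0],"grip": 220},{"rot": [0,0,0],"xyz": [0.048,0,0],"grip": 220},{"rot": [0,0,0],"xyz": [0.06,0,0],"grip": 220},{"rot": [0,0,0],"xyz": [0.072,0,0],"grip": 220},{"rot": [0,0,0],"xyz": [0.084,0,0],"grip": 220},{"rot": [0,0,0],"xyz": [0.096,0,0],"grip": 220}]}}

```text
clock: 3.68
tool_pos: [0.4779, 0.1027, 0.0106]
eef_rot: [0.786, 0.618, -0.0, 0.0]
contact_force: [0.4, 0.8, -0.7]
opening: 0.139
finger_force: 0.1
```

Emit:
{"api": "carry_out", "payload": {"plan": [{"rot": [0,0,0],"xyz": [0.012,0,0],"grip": 220},{"rot": [0,0,0],"xyz": [0.024,0,0],"grip": 220},{"rot": [0,0,0],"xyz": [0.036,0,0],"grip": 220},{"rot": [0,0,0],"xyz": [0.048,0,0],"grip": 220},{"rot": [0,0,0],"xyz": [0.06,0,0],"grip": 220},{"rot": [0,0,0],"xyz": [0.072,0,0],"grip": 220},{"rot": [0,0,0],"xyz": [0.084,0,0],"grip": 220},{"rot": [0,0,0],"xyz": [0.096,0,0],"grip": 220}]}}

```text
clock: 4.35
tool_pos: [0.5009, 0.1967, 0.0105]
eef_rot: [0.786, 0.618, -0.0, -0.0]
contact_force: [-0.6, 0.8, -0.1]
opening: 0.134
finger_force: 0.1
```

Emit:
{"api": "carry_out", "payload": {"plan": [{"rot": [0,0,0],"xyz": [0.012,0,0],"grip": 220},{"rot": [0,0,0],"xyz": [0.024,0,0],"grip": 220},{"rot": [0,0,0],"xyz": [0.036,0,0],"grip": 220},{"rot": [0,0,0],"xyz": [0.048,0,0],"grip": 220},{"rot": [0,0,0],"xyz": [0.058,0,0],"grip": 220},{"rot": [0,0,0],"xyz": [0.066,0,0],"grip": 220},{"rot": [0,0,0],"xyz": [0.072,0,0],"grip": 220},{"rot": [0,0,0],"xyz": [0.076,0,0],"grip": 220}]}}

```text
clock: 5.02
tool_pos: [0.5188, 0.2702, 0.0105]
eef_rot: [0.786, 0.618, 0.0, -0.0]
contact_force: [-0.1, 0.4, 0.2]
opening: 0.134
finger_force: 0.1
```

```bash
python3 - <<'E'
from h import *
T=r.snapshot('top'); cv2.imwrite('pics/t1.png',T[100:300,0:400,::-1])
s=r.get_state();print(s['tool_pos'].round(4),uv(s['tool_pos']),s['contact_force'].round(1))
go(.5,.2,.1,76.6)
E
```

```text
[0.5188 0.2708 0.0106] [-0.0393  0.0146] [-0.2  0.3  0.3]
t 5.07 rot [-0.    -0.001 -0.004] xyz [-0.0732 -0.0016 -0.0895] f [-0.2  0.3  0.3]
```

View pics/t1.png

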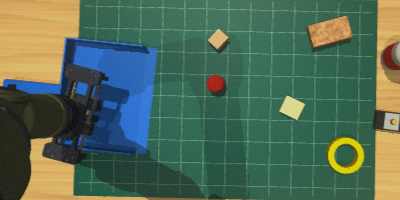

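Emit:
{"api": "carry_out", "payload": {"plan": [{"rot": [0,0,0],"xyz": [-0.02,0,0],"grip": 255},{"rot": [0,0,0],"xyz": [-0.03,0,-0.035],"grip": 255},{"rot": [0,0,0],"xyz": [-0.03,0,-0.07],"grip": 255},{"rot": [0,0,0],"xyz": [-0.04,0,-0.095],"grip": 255},{"rot": [0,0,-0.588],"xyz": [-0.254,0.257,-0.095],"grip": 255},{"rot": [0,0,-0.588],"xyz": [-0.254,0.257,-0.095],"grip": 255},{"rot": [0,0,-0.588],"xyz": [-0.254,0.257,-0.095],"grip": 255},{"rot": [0,0,-0.588],"xyz": [-0.254,0.257,-0.095],"grip": 255}]}}

```text
clock: 5.73
tool_pos: [0.6028, 0.1031, 0.1057]
eef_rot: [0.62, 0.784, -0.001, 0.001]
contact_force: [1.3, 0.8, 0.3]
opening: 0.009
finger_force: 0.0
```

```bash
python3 -c "
from h import *
go(.71,-.036,.105,110.3)
T=r.snapshot('top')
for b in objs(T): print(cen(b).round(1),uv(plane('top',cen(b),.02)[0]))"
```

```text
t 5.73 rot [-0.     0.001 -0.121] xyz [-0.1601  0.0722  0.001 ] f [1.3 0.8 0.3]
[291.7 207.2] [ 0.0159 -0.4188]
[217.8 138.5] [ 0.1521 -0.2404]
```

Emit:
{"api": "carry_out", "payload": {"plan": [{"rot": [0,0,-0.12],"xyz": [-0.155,0.07,0],"grip": 255},{"rot": [0,0,-0.12],"xyz": [-0.155,0.07,0],"grip": 255},{"rot": [0,0,-0.12],"xyz": [-0.155,0.07,0],"grip": 255},{"rot": [0,0,-0.12],"xyz": [-0.155,0.07,0],"grip": 255},{"rot": [0,0,-0.12],"xyz": [-0.155,0.07,0],"grip": 255},{"rot": [0,0,-0.12],"xyz": [-0.155,0.07,0],"grip": 255},{"rot": [0,0,-0.12],"xyz": [-0.155,0.07,0],"grip": 255}]}}

```text
clock: 6.37
tool_pos: [0.7044, -0.0289, 0.1051]
eef_rot: [0.574, 0.819, -0.0, -0.001]
contact_force: [-0.8, 0.9, -0.9]
opening: 0.008
finger_force: 0.0
```

```bash
python3 - <<'E'
from h import *
go(.71,-.036,.011,110.3)
S=r.snapshot('side');cv2.imwrite('pics/s2.png',cv2.resize(S[80:230,120:350],None,fx=2,fy=2)[:,:,::-1])
for b in objs(S): print(cen(b).round(1),uv(plane('side',cen(b),.01)[0]))
E
```

```text
t 6.37 rot [-0.001 -0.001 -0.007] xyz [-0.0086  0.003   0.0941] f [-0.8  0.9 -0.9]
[258.9 222.5] [ 0.0138 -0.4216]
[284.5 168.4] [ 0.1503 -0.2371]
[322.9 164.4] [ 0.2563 -0.2532]
```

View pics/s2.png

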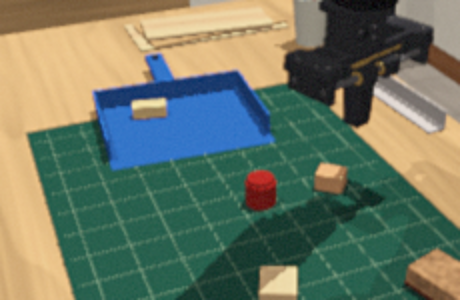

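Batten lies flat deep in the pan (crop (149,108)), and the fingers hover by the beech (331,178). Next I descend and push the beech.

Emit:
{"api": "carry_out", "payload": {"plan": [{"rot": [0,0,0],"xyz": [-0.008,0.003,0.03],"grip": 255},{"rot": [0,0,0],"xyz": [-0.008,0.003,0.065],"grip": 255},{"rot": [0,0,0],"xyz": [-0.008,0.003,0.094],"grip": 255},{"rot": [0,0,0],"xyz": [0,0.003,0.094],"grip": 255},{"rot": [0,0,0],"xyz": [0.008,0.003,0.094],"grip": 255},{"rot": [0,0,0],"xyz": [0.016,0.003,0.094],"grip": 255},{"rot": [0,0,0],"xyz": [0.026,0.003,0.094],"grip": 255},{"rot": [0,0,0],"xyz": [0.036,0.003,0.094],"grip": 255}]}}

```text
clock: 7.08
tool_pos: [0.6965, 0.008, 0.0142]
eef_rot: [0.574, 0.819, 0.001, 0.001]
contact_force: [0.3, 0.0, 0.4]
opening: 0.003
finger_force: 0.1
```

Emit:
{"api": "carry_out", "payload": {"plan": [{"rot": [0,0,0],"xyz": [0.01,0,0],"grip": 255},{"rot": [0,0,0],"xyz": [0.02,0,0],"grip": 255},{"rot": [0,0,0],"xyz": [0.03,0,0],"grip": 255},{"rot": [0,0,0],"xyz": [0.04,0,0],"grip": 255},{"rot": [0,0,0],"xyz": [0.05,0,0],"grip": 255},{"rot": [0,0,0],"xyz": [0.06,0,0],"grip": 255}]}}

```text
clock: 7.58
tool_pos: [0.675, 0.0629, 0.0115]
eef_rot: [0.574, 0.819, -0.0, 0.0]
contact_force: [-0.1, -0.2, 0.5]
opening: 0.004
finger_force: 0.1
```

```bash
python3 - <<'E'
from h import *
s=r.get_state();print(s['tool_pos'].round(4),uv(s['tool_pos']),s['contact_force'].round(1))
S=r.snapshot('side');T=r.snapshot('top')
a=cv2.resize(S[80:230,150:350],None,fx=2,fy=2);b=cv2.resize(T[90:240,120:320],None,fx=2,fy=2)
cv2.imwrite('pics/s3.png',np.hstack([a,b])[:,:,::-1])
for n,i in(('side',S),('top',T)):
  for b in objs(i,30): print(n,cen(b).round(1),cv2.contourArea(b),uv(plane(n,cen(b),.012)[0]))
E
```

```text
[0.675  0.0629 0.0115] [ 0.1317 -0.1813] [-0.1 -0.2  0.5]
side [258.7 222.4] 343.5 [ 0.0129 -0.4233]
side [261.2 154. ] 63.0 [ 0.1157 -0.1469]
```

View pics/s3.png

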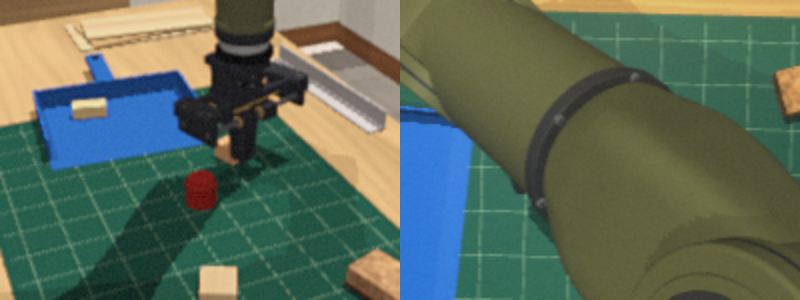

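Beech is just ahead of the fingers (visible on their left at crop (226,150)), and the tin is undisturbed. I'll continue.

Emit:
{"api": "carry_out", "payload": {"plan": [{"rot": [0,0,0],"xyz": [0.012,0,0],"grip": 255},{"rot": [0,0,0],"xyz": [0.024,0,0],"grip": 255},{"rot": [0,0,0],"xyz": [0.036,0,0],"grip": 255},{"rot": [0,0,0],"xyz": [0.048,0,0],"grip": 255},{"rot": [0,0,0],"xyz": [0.06,0,0],"grip": 255}]}}

```text
clock: 8.1
tool_pos: [0.6542, 0.1201, 0.0116]
eef_rot: [0.574, 0.819, 0.0, -0.0]
contact_force: [-0.9, 0.4, 0.2]
opening: 0.004
finger_force: 0.1
```

```bash
python3 - <<'E'
from h import *
s=r.get_state();print(s['tool_pos'].round(4),uv(s['tool_pos']),s['contact_force'].round(1))
S=r.snapshot('side')
a=cv2.resize(S[80:230,150:350],None,fx=3,fy=3)
cv2.imwrite('pics/s4.png',a[:,:,::-1])
print(uv(plane('side',[(194.5,134)],.013)[0]))
E
```

```text
[0.6542 0.1201 0.0116] [ 0.1068 -0.1258] [-0.9  0.4  0.2]
[-0.0405  0.0385]
```

View pics/s4.png

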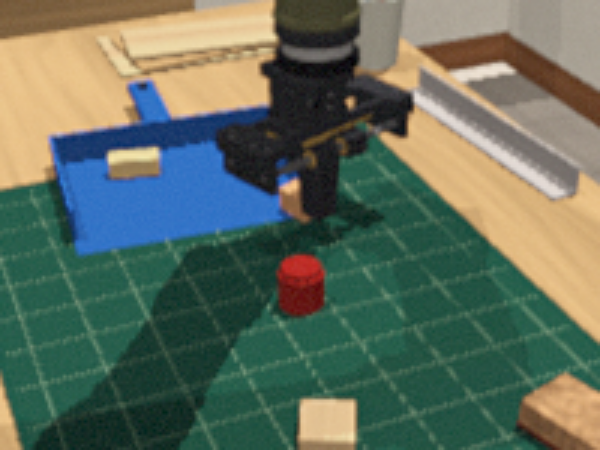

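Beech is at the pan's lip (crop (292,200)), clear of the side wall. Continuing.

Emit:
{"api": "carry_out", "payload": {"plan": [{"rot": [0,0,0],"xyz": [0.012,0,0],"grip": 255},{"rot": [0,0,0],"xyz": [0.024,0,0],"grip": 255},{"rot": [0,0,0],"xyz": [0.036,0,0],"grip": 255},{"rot": [0,0,0],"xyz": [0.048,0,0],"grip": 255},{"rot": [0,0,0],"xyz": [0.06,0,0],"grip": 255},{"rot": [0,0,0],"xyz": [0.072,0,0],"grip": 255},{"rot": [0,0,0],"xyz": [0.084,0,0],"grip": 255},{"rot": [0,0,0],"xyz": [0.096,0,0],"grip": 255}]}}

```text
clock: 8.82
tool_pos: [0.6217, 0.2099, 0.0116]
eef_rot: [0.574, 0.819, 0.0, 0.0]
contact_force: [0.8, -0.6, 0.3]
opening: 0.007
finger_force: 0.1
```

Emit:
{"api": "carry_out", "payload": {"plan": [{"rot": [0,0,0],"xyz": [0.012,0,0],"grip": 255},{"rot": [0,0,0],"xyz": [0.024,0,0],"grip": 255},{"rot": [0,0,0],"xyz": [0.034,0,0],"grip": 255},{"rot": [0,0,0],"xyz": [0.042,0,0],"grip": 255},{"rot": [0,0,0],"xyz": [0.046,0,0],"grip": 255},{"rot": [0,0,0],"xyz": [0.026,0,0],"grip": 255},{"rot": [0,0,0],"xyz": [0.02,0,-0.04],"grip": 255},{"rot": [0,0,0],"xyz": [0.02,0,-0.08],"grip": 255}]}}

```text
clock: 9.48
tool_pos: [0.6148, 0.2229, 0.0893]
eef_rot: [0.575, 0.818, -0.004, -0.0]
contact_force: [1.4, 0.5, -0.2]
opening: 0.005
finger_force: 0.0
```

```bash
python3 - <<'E'
from h import *
s=r.get_state();print(s['tool_pos'].round(4),uv(s['tool_pos']),s['contact_force'].round(1))
S=r.snapshot('side')
h=cv2.cvtColor(S,cv2.COLOR_RGB2HSV);m=cv2.inRange(h,np.array((5,30,100)),np.array((40,220,255)))
m[:,:172]=0;m[:122]=0;m[170:]=0;m[:,255:]=0
for c in cv2.findContours(m,0,1)[0]:
    if cv2.contourArea(c)>25: print(cen(c).round(1),cv2.contourArea(c),cv2.boundingRect(c),uv(plane('side',cen(c),.014)[0]))
E
```

```text
[0.6148 0.2229 0.0893] [ 0.0599 -0.0261] [ 1.4  0.5 -0.2]
[194.3 133.6] 126.5 (186, 129, 17, 10) [-0.041   0.0392]
[220.3 129.7] 104.5 (214, 124, 14, 12) [0.0426 0.0382]
```

Emit:
{"api": "carry_out", "payload": {"plan": [{"rot": [0,0,0.236],"xyz": [-0.387,-0.221,-0.01],"grip": 255},{"rot": [0,0,0.236],"xyz": [-0.387,-0.221,-0.01],"grip": 255},{"rot": [0,0,0.236],"xyz": [-0.387,-0.221,-0.01],"grip": 255},{"rot": [0,0,0.236],"xyz": [-0.387,-0.221,-0.01],"grip": 255},{"rot": [0,0,0.236],"xyz": [-0.387,-0.221,-0.01],"grip": 255},{"rot": [0,0,0.236],"xyz": [-0.387,-0.221,-0.01],"grip": 255},{"rot": [0,0,0.236],"xyz": [-0.387,-0.221,-0.01],"grip": 255},{"rot": [0,0,0.236],"xyz": [-0.387,-0.221,-0.01],"grip": 255}]}}

```text
clock: 10.2
tool_pos: [0.5581, -0.1031, 0.0992]
eef_rot: [0.667, 0.745, -0.0, 0.0]
contact_force: [0.6, 0.4, 0.5]
opening: 0.002
finger_force: 0.0
```

```bash
python3 -c "
from h import *
go(.542,-.217,.1,96.8)"
```

```text
t 10.2 rot [ 0.     0.001 -0.007] xyz [-0.1114 -0.0287 -0.0008] f [0.6 0.4 0.5]
```

Emit:
{"api": "carry_out", "payload": {"plan": [{"rot": [0,0,-0.007],"xyz": [-0.108,-0.028,0],"grip": 255},{"rot": [0,0,-0.007],"xyz": [-0.108,-0.028,0],"grip": 255},{"rot": [0,0,-0.007],"xyz": [-0.108,-0.028,0],"grip": 255},{"rot": [0,0,-0.007],"xyz": [-0.108,-0.028,0],"grip": 255},{"rot": [0,0,-0.007],"xyz": [-0.108,-0.028,0],"grip": 255}]}}

```text
clock: 10.62
tool_pos: [0.5422, -0.2139, 0.0987]
eef_rot: [0.666, 0.746, -0.0, 0.0]
contact_force: [0.7, 0.8, 0.6]
opening: 0.007
finger_force: 0.0
```

```bash
python3 -c "
from h import *
go(.542,-.217,.011,96.8)
S=r.snapshot('side')
for b in objs(S): print(cen(b).round(1),uv(plane('side',cen(b),.01)[0]))"
```

```text
t 10.62 rot [-0.     0.001 -0.005] xyz [-0.003  -0.0005  0.0877] f [0.7 0.8 0.6]
[258.7 222.4] [ 0.0135 -0.4211]
```

Emit:
{"api": "carry_out", "payload": {"plan": [{"rot": [0,0,0],"xyz": [-0.003,0,0.03],"grip": 255},{"rot": [0,0,0],"xyz": [-0.003,0,0.06],"grip": 255},{"rot": [0,0,0],"xyz": [-0.003,0,0.088],"grip": 255},{"rot": [0,0,0],"xyz": [0.005,0,0.088],"grip": 255},{"rot": [0,0,0],"xyz": [0.013,0,0.088],"grip": 255},{"rot": [0,0,0],"xyz": [0.021,0,0.088],"grip": 255},{"rot": [0,0,0],"xyz": [0.031,0,0.088],"grip": 255},{"rot": [0,0,0],"xyz": [0.041,0,0.088],"grip": 255}]}}

```text
clock: 11.33
tool_pos: [0.5396, -0.1683, 0.0134]
eef_rot: [0.663, 0.749, 0.001, 0.001]
contact_force: [0.3, -0.0, -0.8]
opening: 0.008
finger_force: 0.1
```

Emit:
{"api": "carry_out", "payload": {"plan": [{"rot": [0,0,0],"xyz": [0.01,0,0],"grip": 255},{"rot": [0,0,0],"xyz": [0.02,0,0],"grip": 255},{"rot": [0,0,0],"xyz": [0.03,0,0],"grip": 255},{"rot": [0,0,0],"xyz": [0.04,0,0],"grip": 255},{"rot": [0,0,0],"xyz": [0.05,0,0],"grip": 255},{"rot": [0,0,0],"xyz": [0.06,0,0],"grip": 255}]}}

```text
clock: 11.83
tool_pos: [0.5323, -0.1087, 0.0135]
eef_rot: [0.663, 0.749, 0.002, 0.001]
contact_force: [-0.1, -0.3, -0.5]
opening: 0.007
finger_force: 0.1
```

```bash
python3 - <<'E'
from h import *
s=r.get_state();print(s['tool_pos'].round(4),uv(s['tool_pos']),s['contact_force'].round(1))
S=r.snapshot('side')
cv2.imwrite('pics/s5.png',cv2.resize(S[90:290,130:390],None,fx=3,fy=3)[:,:,::-1])
for b in objs(S,20): print(cen(b).round(1),cv2.boundingRect(b),uv(plane('side',cen(b),.01)[0]))
E
```

```text
[ 0.5323 -0.1087  0.0135] [ 0.0021 -0.363 ] [-0.1 -0.3 -0.5]
[232.3 201.8] (224, 193, 17, 19) [-0.0211 -0.3309]
[195.1 136.2] (187, 134, 16, 5) [-0.0408  0.0287]
[219.4 132.4] (215, 130, 9, 6) [0.0368 0.0283]
```

View pics/s5.png

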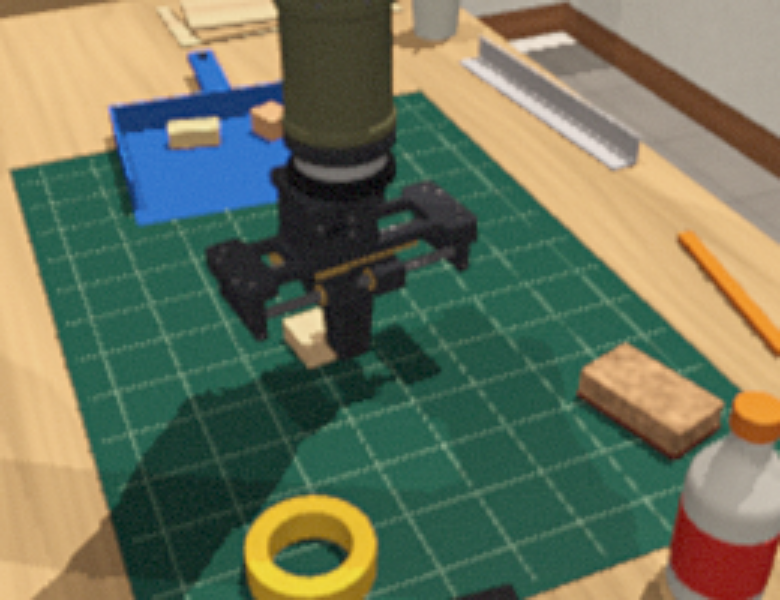

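Batten and beech lie in the pan. The ply (crop (310,335)) is ahead of the fingers but sticks out to their left, so I'm measuring its corners.

```bash
python3 - <<'E'
from h import *
p=lambda c,z:[uv(x).tolist() for x in plane('side',[(130+a/3,90+b/3) for a,b in c],z)]
print('top',p([(283,320),(307,345),(322,310)],.018),'bot',p([(290,343),(310,366),(335,357)],0))
go(.54,-.2,.013,96.8)
E
```

```text
top [[-0.036, -0.3156], [-0.0267, -0.3525], [-0.0032, -0.3131]] bot [[-0.0334, -0.3233], [-0.0262, -0.3562], [-0.0048, -0.3521]]
t 11.88 rot [ 0.005 -0.003  0.005] xyz [-0.0946 -0.004   0.0005] f [ 0.6  2.7 -0.3]
```

Worked out: the ply's face is flat on the fingers, its centre only 6 mm left of theirs (support ±17 mm), so it's stable and clears the tin by 30 mm. Keep pushing.

Emit:
{"api": "carry_out", "payload": {"plan": [{"rot": [0,0,0],"xyz": [0.012,0,0],"grip": 255},{"rot": [0,0,0],"xyz": [0.024,0,0],"grip": 255},{"rot": [0,0,0],"xyz": [0.036,0,0],"grip": 255},{"rot": [0,0,0],"xyz": [0.048,0,0],"grip": 255},{"rot": [0,0,0],"xyz": [0.06,0,0],"grip": 255},{"rot": [0,0,0],"xyz": [0.072,0,0],"grip": 255},{"rot": [0,0,0],"xyz": [0.084,0,0],"grip": 255},{"rot": [0,0,0],"xyz": [0.096,0,0],"grip": 255}]}}

```text
clock: 12.55
tool_pos: [0.5205, -0.014, 0.0129]
eef_rot: [0.663, 0.748, 0.001, 0.001]
contact_force: [0.2, -0.3, 0.5]
opening: 0.006
finger_force: 0.2
```

Emit:
{"api": "carry_out", "payload": {"plan": [{"rot": [0,0,0],"xyz": [0.012,0,0],"grip": 255},{"rot": [0,0,0],"xyz": [0.024,0,0],"grip": 255},{"rot": [0,0,0],"xyz": [0.036,0,0],"grip": 255},{"rot": [0,0,0],"xyz": [0.048,0,0],"grip": 255},{"rot": [0,0,0],"xyz": [0.06,0,0],"grip": 255},{"rot": [0,0,0],"xyz": [0.072,0,0],"grip": 255},{"rot": [0,0,0],"xyz": [0.084,0,0],"grip": 255}]}}

```text
clock: 13.13
tool_pos: [0.51, 0.0693, 0.0124]
eef_rot: [0.664, 0.748, 0.001, 0.001]
contact_force: [-1.2, -0.5, 0.7]
opening: 0.006
finger_force: 0.2
```

```bash
python3 - <<'E'
from h import *
s=r.get_state();print(s['tool_pos'].round(4),uv(s['tool_pos']),s['contact_force'].round(1))
S=r.snapshot('side')
cv2.imwrite('pics/s6.png',cv2.resize(S[90:240,130:330],None,fx=4,fy=4)[:,:,::-1])
E
```

```text
[0.51   0.0693 0.0124] [-0.0332 -0.1871] [-1.2 -0.5  0.7]
```

View pics/s6.png

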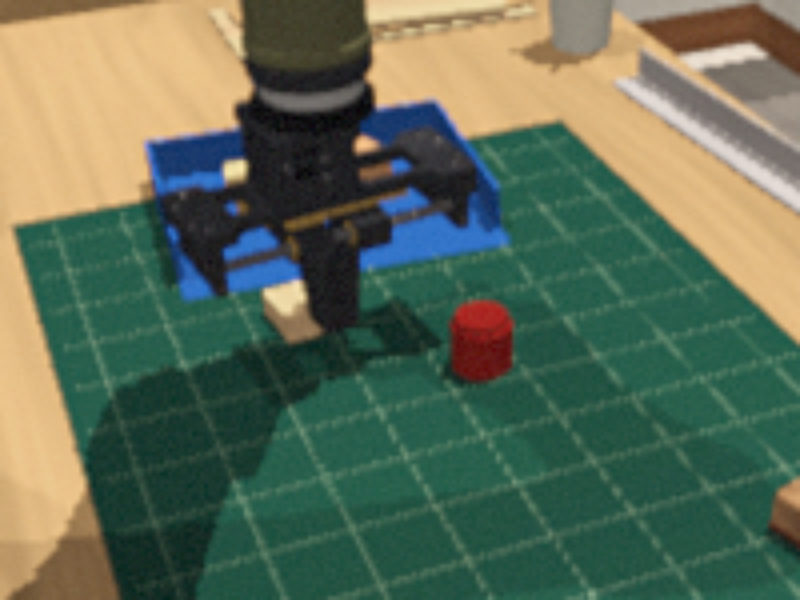

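Ply (crop (292,308)) is about to enter the lip, held on the fingers, with the left wall ~25 mm clear of its path. Last stretch.

Emit:
{"api": "carry_out", "payload": {"plan": [{"rot": [0,0,0],"xyz": [0.012,0,0],"grip": 255},{"rot": [0,0,0],"xyz": [0.024,0,0],"grip": 255},{"rot": [0,0,0],"xyz": [0.036,0,0],"grip": 255},{"rot": [0,0,0],"xyz": [0.048,0,0],"grip": 255},{"rot": [0,0,0],"xyz": [0.06,0,0],"grip": 255},{"rot": [0,0,0],"xyz": [0.072,0,0],"grip": 255},{"rot": [0,0,0],"xyz": [0.084,0,0],"grip": 255},{"rot": [0,0,0],"xyz": [0.096,0,0],"grip": 255}]}}

```text
clock: 13.85
tool_pos: [0.4979, 0.1642, 0.011]
eef_rot: [0.664, 0.748, 0.0, 0.0]
contact_force: [-0.1, 0.3, -0.3]
opening: 0.008
finger_force: 0.1
```

Emit:
{"api": "carry_out", "payload": {"plan": [{"rot": [0,0,0],"xyz": [0.012,0,0],"grip": 255},{"rot": [0,0,0],"xyz": [0.022,0,0],"grip": 255},{"rot": [0,0,0],"xyz": [0.032,0,0],"grip": 255},{"rot": [0,0,0],"xyz": [0.038,0,0],"grip": 255},{"rot": [0,0,0],"xyz": [0.042,0,0],"grip": 255},{"rot": [0,0,0],"xyz": [0.022,0,0],"grip": 255},{"rot": [0,0,0],"xyz": [0.01,0,-0.04],"grip": 255},{"rot": [0,0,0],"xyz": [0,0,-0.08],"grip": 255}]}}

```text
clock: 14.52
tool_pos: [0.4965, 0.1605, 0.0897]
eef_rot: [0.664, 0.748, -0.003, -0.001]
contact_force: [1.6, -0.3, 0.2]
opening: 0.002
finger_force: 0.0
```

Emit:
{"api": "carry_out", "payload": {"plan": [{"rot": [0,0,0],"xyz": [-0.04,0,-0.03],"grip": 255},{"rot": [0,0,0],"xyz": [-0.08,0,-0.05],"grip": 255},{"rot": [0,0,0],"xyz": [-0.12,0,-0.05],"grip": 255},{"rot": [0,0,0],"xyz": [-0.16,0,-0.05],"grip": 255},{"rot": [0,0,0],"xyz": [-0.19,0,-0.05],"grip": 255},{"rot": [0,0,0],"xyz": [-0.2,0,-0.05],"grip": 255},{"rot": [0,0,0],"xyz": [-0.2,0,-0.05],"grip": 255},{"rot": [0,0,0],"xyz": [-0.2,0,-0.05],"grip": 255}]}}

```text
clock: 15.18
tool_pos: [0.5217, -0.0353, 0.141]
eef_rot: [0.664, 0.748, 0.0, -0.0]
contact_force: [0.5, 0.9, -0.3]
opening: 0.008
finger_force: 0.0
```

```bash
python3 - <<'E'
from h import *
s=r.get_state();print(s['tool_pos'].round(4))
S=r.snapshot('side');T=r.snapshot('top')
cv2.imwrite('pics/end.png',np.hstack([cv2.resize(S[90:240,130:330],None,fx=2,fy=2),cv2.resize(T[130:280,20:220],None,fx=2,fy=2)])[:,:,::-1])
h=cv2.cvtColor(S,cv2.COLOR_RGB2HSV);m=cv2.inRange(h,np.array((5,30,100)),np.array((40,220,255)))
m[:,:172]=0;m[:122]=0;m[170:]=0;m[:,255:]=0
for c in cv2.findContours(m,0,1)[0]:
    if cv2.contourArea(c)>25: print(cen(c).round(1),cv2.contourArea(c),cv2.boundingRect(c),uv(plane('side',cen(c),.014)[0]))
for b in blobs(S,*RED): print(cen(b).round(1))
E
```

```text
[ 0.5217 -0.0353  0.141 ]
[189.9 139.8] 274.5 (178, 129, 25, 23) [-0.061  0.003]
[216.3 129.6] 26.5 (214, 125, 5, 11) [0.0307 0.0433]
[369.2 277.5]
[250.  174.7]
```

View pics/end.png

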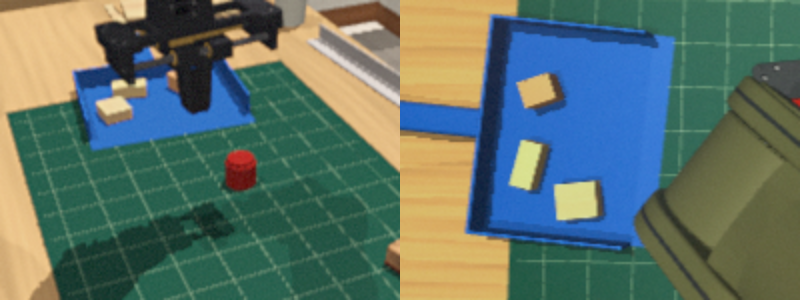

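The end picture shows all three offcuts flat inside the pan (right half: beech (540,91), batten (528,165), ply (577,200)). The ply is about 85 mm past the lip edge, and the tin is at its starting pixel.

```bash
python3 -c "
from plant import r
print(r.finish_job())"
```

```text
the job is handed in; nothing more can be done
None
```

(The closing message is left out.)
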